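# Air the propagating box: clear the lid, hold it open

## Task

The seedlings in the propagating box want airing. Take the weeder off the clear lid and lay it gently on the rubber mat, clear of everything else; only then raise the lid to 40 degrees open and hold it there, never letting it drop - it has no stay and falls shut by itself, so finish still holding the lid at 40 degrees. Leave the watering can, the blue pot and the seedling tray where they stand.

Things in the scene. Friction and masses are not known exactly. Their poses are not given: they have to be found in the camera images.
- propbox: Propagating box: open timber box 280 mm deep (its x) by 380 mm wide (its y) by 110 mm high, black seed cells with green seedlings inside, closed by a clear lid. It stands fixed on the mat. Origin: centre of its underside; x points from its front (knob side, towards the robot) to its back (hinge side), y to its left, z up.
- lid (a joint): Opening angle of the lid in rad about a level hinge along the upper rear edge of the box: 0 shut (level), 0.698 = 40 degrees, grows as the front edge rises; the hinge goes on to 1.75. The lid is a clear sheet on a pale wooden frame, 290 mm (front to back) by 396 mm by 20 mm thick, its top 130 mm above the box's underside, reaching 10 mm past the front of the box; it weighs about 0.7 kg, moves almost without friction and falls shut when let go.
- lid_hinge (a point): Middle of the lid's hinge line: at 140 mm along the box's x, 110 mm above its underside. The hinge axis is the box's y axis. Its own axes turn with the lid.
- knob_mid (a point): Centre of the head of the dark wooden knob fixed upright on the lid's front rail, at mid-width: round head 34 mm across and 24 mm high on a stem 20 mm across and 16 mm high; this point is 28 mm above the lid's top. With the lid shut it is 266 mm in front of the hinge and 48 mm above it. It turns with the lid.
- weeder_mid (a point): Hand weeder, lying on the shut lid at the start: 300 mm long, about 0.15 kg, pale wooden handle 150 mm long, 28 mm wide and 26 mm high with flat sides, then a thin steel shaft and a forked steel blade. This point is on the handle's centreline, half-way up (13 mm), 35 mm from the handle's front end, near the balance point. x points along the weeder to the blade (185 mm from here to its tip, 115 mm back to the handle's butt), z up.
- weeder: The same weeder; origin on its underside below the front end of the handle (middle of its length), same axes.
- mat: Black rubber mat covering the working part of the table, 800 mm (x) by 1440 mm (y), 3 mm thick, fixed; origin at the centre of its underside, on the table top (height 0). The mat to the box's right (its -y side) and nearer the robot is always free: a patch 300 mm (x) by 140 mm (y) round x 0.40, y -0.35 in the robot's frame.
- can: Orange plastic watering can, loose, about 300 mm long over spout and handle, body 128 mm across, 175 mm high; origin: centre of the body's underside, spout to its +x. Leave alone.
- pot: Glazed blue pot, loose, 156 mm across the rim and 130 mm high; origin: centre of its underside. Leave alone.
- tray: Grey plastic seedling tray with 12 cells, loose, 236 by 160 by 50 mm; origin: centre of its underside. Leave alone.

How it is judged:
By the outcome, as a careful person would: the job done as asked, in the order asked, and still so for the second after the job is handed in, while the arm keeps its last pose, push and grip.
It also fails if it takes over 66 s, if anything falls off the work surface, if the arm or the gripper's body presses on something with over 40 N, if the wrist force passes 120 N, or if a joint passes its speed limit or range.

## Robot

A 6-joint arm with a two-finger parallel gripper is mounted at the origin on the work surface. World frame = base frame: x ahead of the robot, y to its left, z up, the work surface at z = 0. Lengths are in mm, angles in rad, forces in N, time in s.
With the tool pointing down it reaches from about 350 to 775 mm from the base axis. Payload 7.3 kg.
Tool frame: the origin (TCP) lies midway between the tips of the shut fingers; the grasp point (between the pads) lies bot.tcp_to_grasp behind it (bot.tcp_to_grasp is the distance from the TCP to the grasp point, in mm); z points along the fingers, y is the direction in which the jaws open and shut (so a half turn about z gives the same grasp; the last joint's range is limited). The gripper opens to 92 mm and grips with 3 to 60 N. Pads are 19 mm wide; open, the fingers measure 130 mm over their backs; the gripper's body (75 mm by 190 mm) begins 47 mm behind the grasp point.
Start: joints at [0.956, 0.342, 1.524, -0, 1.275, -0.146], TCP at [237.193, 468.385, 226.741] pointing down, gripper open.
Joint ranges: [-2.53, 2.53], [-0.77, 2.02], [0.04, 2.7], [-1, 4.14], [0.28, 2.66], [-3.11, 3.11]. Speed limits (rad/s): [2.57, 2.57, 3.14, 3.14, 3.14, 3.14].

## Interface

Orientations are given as [roll, pitch, yaw] about the fixed x, y, z axes, in that order (R = Rz(yaw) Ry(pitch) Rx(roll)).
In Python, from plant import bot gives the robot as it stands.
- The arm moves only by the shell command python3 -m inch 'ROWS'. ROWS is JSON, one flat list of numbers, 7 for each row, row after row: the shift along the world's x, y, z in cm, then the turn, a rotation vector about the world's x, y, z in degrees, then the gripper command: -1 is shut, 1 is fully open, values between are in proportion. In form: [tx, ty, tz, ax, ay, az, fingers, tx, ty, tz, ax, ay, az, fingers, ...]. A call has exactly 5 rows; each row is the pose to reach, as a shift and turn from the pose measured when the call began; what a row does not reach only later rows make up. A row lasts 1/10 s, in which the tool goes at most 50 mm and 8.59 degrees, less where a joint would pass 70% of its speed; a pose out of reach is approached as far as the arm can. A call with a gripper value outside its range is refused whole. The fingers move at their own pace and stop on an object; the grip force is fixed at half the most. Time passes only in rows, so rows that repeat a pose let the fingers close, or fill a call up. It gives the time, the measured TCP pose, the force and the opening at its end, in the units of the state.
- bot.get_obs(): the state, without advancing time (a new reading comes with each control period).
- bot.capture(name): name is "scene" or "top"; returns the picture (420x560x3 uint8, red, green, blue); there is no depth.
- bot.calibration(name): a dict with "fx", "fy", "cx", "cy" (pixels), "cam_to_world" (4x4, takes a point from camera to world coordinates). Camera axes: x right, y down, z forward; pixel columns grow to the right and rows downward; lengths in mm; the calibration is good to about 2 mm. A picture is of the moment at which its call begins. calibration takes no time and is no camera call.
- bot.close_job(): hands the job in, once; it reports no verdict.
The state is a dict: "time": time; "joint_positions": joint angles; "dq": joint speeds; "tau": joint torques, N m; "tool_pos": TCP position; "tcp_rot": TCP orientation; "contact_force": force on the tool from outside, world axes, zero at the start; "moment": the same for the moment, N m; "grip_width": finger opening in mm.
Only numpy, scipy, OpenCV 4.12 (cv2) and the standard library are available. Lean on these libraries where they do the work, as an engineer would, in place of code of your own. Each camera call takes 0.05 s, during which the arm holds its last target.

## Working session

There is one attempt and no reset: what is moved stays moved. The work goes in short steps, Python scripts to look and compute and a shell command to move; the robot and the scene stay as the last step left them, time stands still between calls to the robot, and variables do not carry over. Pictures are saved under pics/ and viewed, and the job is handed in when it is done.

```bash
ls; mkdir -p pics
python3 - <<'E'
from plant import bot
import cv2
for n in("scene","top"):
    im=bot.capture(n); cv2.imwrite(f"pics/{n}0.png",im[:,:,::-1])
    c=bot.calibration(n); print(n,{k:(v if k!="cam_to_world" else [[round(float(a),3) for a in r] for r in v]) for k,v in c.items()})
print(bot.get_obs(), bot.tcp_to_grasp)
E
```

```text
pics
scene {'fx': 417.7779994197536, 'fy': 417.7779994197536, 'cx': 281.98931602934465, 'cy': 207.2277737363387, 'cam_to_world': [[0.955, 0.258, -0.143, 755.277], [0.295, -0.857, 0.424, -522.593], [-0.013, -0.447, -0.894, 1332.278], [0.0, 0.0, 0.0, 1.0]]}
top {'fx': 436.07080662389666, 'fy': 436.07080662389666, 'cx': 278.7691274151942, 'cy': 211.7481250412501, 'cam_to_world': [[-0.009, -0.993, 0.121, 388.216], [-1.0, 0.011, 0.01, 51.397], [-0.011, -0.121, -0.993, 1627.967], [0.0, 0.0, 0.0, 1.0]]}
{'time': 0.1, 'joint_positions': array([ 9.56035165e-01,  3.42645634e-01,  1.52490271e+00, -1.33510908e-05,
        1.27541549e+00, -1.45991766e-01]), 'dq': array([ 0.00012866, -0.00078388, -0.00145953, -0.00034976, -0.00149985,
       -0.00014926]), 'tau': array([ 1.29267861e-03, -4.32005811e+01, -2.44695157e+01,  7.18152174e-02,
        5.25956182e-02, -5.65452615e-05]), 'tool_pos': array([236.9591063 , 468.0783781 , 226.12487024]), 'tcp_rot': array([-3.14023420e+00, -1.86838563e-04,  2.67282703e+00]), 'contact_force': array([-0.4508639 , -0.23309661,  0.53153906]), 'moment': array([-0.04238212, -0.02349705,  0.03182687]), 'grip_width': 91.8760810815586} 18.8
```

View pics/scene0.png

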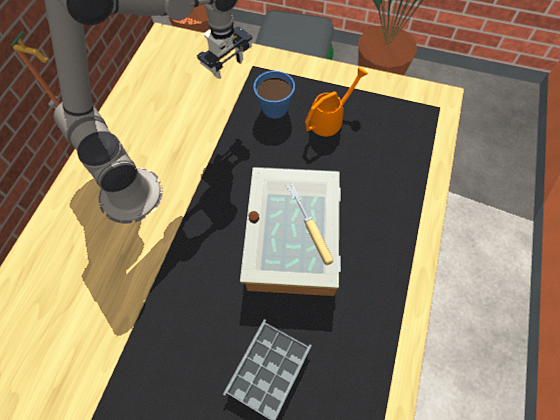

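View pics/top0.png

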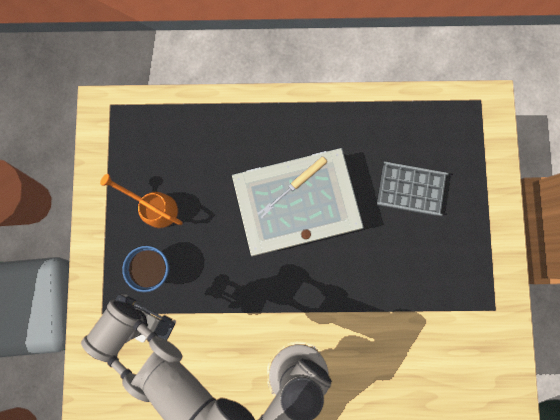

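The top view shows the lid with corners at about (233,175), (343,149), (362,229) and (251,255), and the knob at (306,234). The weeder handle runs from (325,160) to (292,186), with the blade tip at (262,215). The tray is at (413,189), and the can and pot are on the left. Next I measure these.

```bash
cat > h.py <<'E'
import numpy as np, cv2
from plant import bot
def ray(n,u,v):
    c=bot.calibration(n);T=np.array(c["cam_to_world"]);d=T[:3,:3]@np.array([(u-c["cx"])/c["fx"],(v-c["cy"])/c["fy"],1]);return T[:3,3],d/np.linalg.norm(d)
def onz(n,p,z):
    o,d=ray(n,*p);return o+d*(z-o[2])/d[2]
def tri(p,q):
    o1,d1=ray("top",*p);o2,d2=ray("scene",*q)
    s=np.linalg.lstsq(np.stack([d1,-d2],1),o2-o1,rcond=None)[0]
    a=o1+s[0]*d1;b=o2+s[1]*d2;return (a+b)/2,np.linalg.norm(a-b)
def big(m,box=None):
    if box: 
        k=np.zeros_like(m);x0,y0,x1,y1=box;k[y0:y1,x0:x1]=m[y0:y1,x0:x1];m=k
    cs,_=cv2.findContours(m,cv2.RETR_EXTERNAL,cv2.CHAIN_APPROX_NONE);return max(cs,key=cv2.contourArea)
def cen(c):
    m=cv2.moments(c);return np.array([m["m10"]/m["m00"],m["m01"]/m["m00"]])
E
python3 - <<'E'
from h import *
np.set_printoptions(precision=1,suppress=True)
im={n:cv2.imread(f"pics/{n}0.png") for n in("top","scene")}
box={"top":(225,140,370,262),"scene":(235,160,350,300)}
R={}
for n,i in im.items():
    hsv=cv2.cvtColor(i,cv2.COLOR_BGR2HSV);H,S,V=cv2.split(hsv)
    print(n,[hsv[y,x].tolist() for x,y in ([(310,172),(306,234),(255,240),(240,185)] if n=="top" else [(318,240),(253,216),(250,250),(255,176)])])
    hm=((H>12)&(H<35)&(S>70)&(V>150)).astype(np.uint8)*255
    km=((H<15)&(S>80)&(V<160)&(V>20)).astype(np.uint8)*255
    lm=((S<60)&(V>140)).astype(np.uint8)*255
    bx=box[n]
    hc=big(hm,bx);kb=(295,225,318,245) if n=="top" else (243,207,262,225)
    kc=big(km,kb)
    l=big(lm,bx);q=cv2.boxPoints(cv2.minAreaRect(l))
    ap=cv2.approxPolyDP(cv2.convexHull(l),5,True)[:,0]
    R[n]=dict(h=cen(hc),k=cen(kc),ap=ap)
    print(n,"handle",cen(hc),cv2.contourArea(hc),cv2.minAreaRect(hc),"knob",cen(kc),cv2.contourArea(kc),"lid",ap.tolist())
    print(" handle box on z",[onz(n,p,149) for p in cv2.boxPoints(cv2.minAreaRect(hc))])
    print(" lid on 133",[onz(n,p,133) for p in ap])
    print(" knob on161",onz(n,cen(kc),161))
print(tri(R["top"]["h"],R["scene"]["h"]),tri(R["top"]["k"],R["scene"]["k"]))
E
```

```text
top [[23, 92, 240], [10, 128, 120], [30, 13, 219], [30, 17, 214]]
top handle [308.7 172. ] 278.5 ((308.73529052734375, 171.94119262695312), (7.592566013336182, 41.759117126464844), 49.39870071411133) knob [305.8 234. ] 51.5 lid [[340, 148], [362, 227], [251, 255], [232, 175]]
 handle box on z [array([669.5,  24.9, 149. ]), array([764. , -86.3, 149. ]), array([ 743.4, -102.9,  149. ]), array([649.2,   8.1, 149. ])]
 lid on 133 [array([ 794.2, -151. ,  133. ]), array([ 515.2, -219.1,  133. ]), array([423.2, 162.3, 133. ]), array([702.1, 228.3, 133. ])]
 knob on161 [491.2 -24.4 161. ]
scene [[24, 104, 251], [12, 160, 123], [34, 16, 227], [35, 12, 229]]
scene handle [319.1 241.2] 339.5 ((319.10003662109375, 241.2000274658203), (46.95742416381836, 8.049844741821289), 63.43495178222656) knob [253.4 216.4] 78.5 lid [[253, 167], [339, 172], [337, 287], [240, 281]]
 handle box on z [array([649.6,   9.4, 149. ]), array([667.7,  27.7, 149. ]), array([763.8, -87.1, 149. ]), array([ 746.1, -104.2,  149. ])]
 lid on 133 [array([424.9, 162.1, 133. ]), array([707. , 226.2, 133. ]), array([ 794.3, -157.4,  133. ]), array([ 516.4, -223.1,  133. ])]
 knob on161 [492.4 -24.  161. ]
(array([707.5, -38.8, 145.5]), np.float64(0.9357364956196714)) (array([491.8, -24.1, 160.4]), np.float64(1.1752272253468383))
```

Measurements:

| Quantity | Value |
|---|---|
| Knob | (491.8, -24.1, 160.4), expected z 161 |
| Handle centre | (707.5, -38.8) |
| Handle size | 146×27 |
| Blade direction | 130.3° |
| weeder_mid | ≈ (681.6, -8.3, 146) |
| Box yaw | ≈ 13.4° |
| Hinge | ≈ (750.6, 37.6, 113) |

I'll move to above the weeder, turning the tool -22.8° about z.

```bash
python3 -m inch '[2.8,-3,1.5,0,0,-2,1, 5.6,-6,3,0,0,-4,1, 8.4,-9,4.5,0,0,-6,1, 11.2,-12,6,0,0,-8,1, 14,-15,7.5,0,0,-10,1]'
python3 - <<'E'
from h import *
np.set_printoptions(precision=1,suppress=True)
print("mat edges near",onz("top",(105,312),3),onz("top",(494,310),3))
for p in [(378,205),(443,214),(447,173),(383,163)]: print("tray",onz("top",p,53))
o=bot.get_obs();print(np.array(o["tool_pos"]),np.degrees(o["tcp_rot"]),o["joint_positions"].round(3),"to go cm",(np.array([681.6,-8.3,137])-o["tool_pos"])/10)
E
```

```text
time: 0.6
tool_pos: [377.7, 316.7, 301.5]
tcp_rot: [-3.14, -0.0, 2.497]
contact_force: [0.9, -0.4, -0.1]
grip_width: 91.8
mat edges near [223.3 708.1   3. ] [ 218.7 -711.5    3. ]
tray [ 601.6 -294.2   53. ]
tray [ 566.2 -527.8   53. ]
tray [ 717.1 -550.7   53. ]
tray [ 757.3 -318.3   53. ]
[377.7 316.7 301.5] [-179.9   -0.   143.1] [ 0.5  0.2  1.5 -0.   1.4 -0.4] to go cm [ 30.4 -32.5 -16.4]
```

```bash
python3 -m inch '[3,-3.2,0,0,0,-2.5,1, 6,-6.4,0,0,0,-5,1, 9,-9.6,0,0,0,-7.5,1, 12,-12.8,0,0,0,-10,1, 15,-16,0,0,0,-12.8,1]'
python3 -m inch '[3.1,-3.2,-1,0,0,0,1, 6.2,-6.4,-2,0,0,0,1, 9.2,-9.8,-3,0,0,0,1, 12.3,-13.1,-4,0,0,0,1, 15.4,-16.4,-5,0,0,0,1]'
cat > s.py <<'E'
from h import *
import sys
np.set_printoptions(precision=2,suppress=True)
t=np.array([float(a) for a in sys.argv[1:4]])
o=bot.get_obs();print(o["time"],o["tool_pos"],np.degrees(o["tcp_rot"]),o["joint_positions"],o["contact_force"],o["grip_width"],"go cm",(t-o["tool_pos"])/10)
E
python3 s.py 681.6 -8.3 137
python3 - <<'E'
from h import *
cv2.imwrite("pics/s1.png",bot.capture("scene")[:,:,::-1])
E
```

```text
time: 1.1
tool_pos: [528.5, 155.1, 301.1]
tcp_rot: [-3.139, -0.001, 2.272]
contact_force: [0.2, 0.7, -0.1]
grip_width: 91.9
time: 1.6
tool_pos: [683.3, -10.4, 250.1]
tcp_rot: [-3.139, -0.002, 2.271]
contact_force: [0.5, 0.2, -0.1]
grip_width: 91.8
1.6 [683.31 -10.44 250.1 ] [-179.83   -0.1   130.14] [-0.13  0.64  0.97 -0.    1.54 -0.83] [ 0.49  0.23 -0.11] 91.80379599767318 go cm [ -0.17   0.21 -11.31]
```

View pics/s1.png

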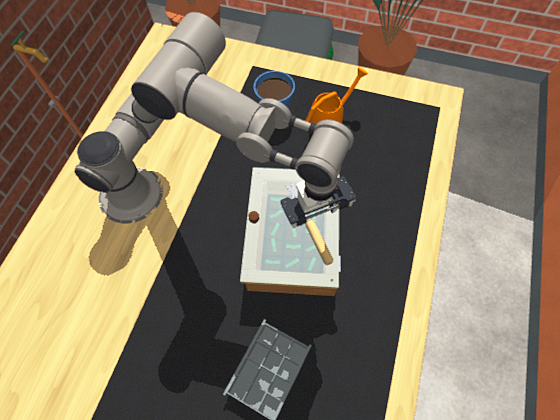

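The gripper is at about (318,200), above the front of the handle, and the jaws lie across it. Going down.

```bash
python3 -m inch '[-0.1,0.1,-2.5,0,0,0,1, -0.2,0.2,-5,0,0,0,1, -0.2,0.2,-7.5,0,0,0,1, -0.2,0.2,-9.3,0,0,0,1, -0.2,0.2,-9.3,0,0,0,1]'
python3 s.py 681.6 -8.3 137
```

```text
time: 2.15
tool_pos: [682.0, -14.4, 148.9]
tcp_rot: [-3.13, -0.007, 2.267]
contact_force: [0.4, 0.3, -0.2]
grip_width: 92.1
2.15 [681.97 -14.35 148.92] [-179.34   -0.39  129.87] [-0.13  0.7   1.13 -0.    1.32 -0.83] [ 0.41  0.29 -0.2 ] 92.0547529564648 go cm [-0.04  0.61 -1.19]
```

```bash
python3 -m inch '[0,0,0,0,0,0,1,0,0,0,0,0,0,1,0,0,0,0,0,0,1,0,0,0,0,0,0,1,0,0,0,0,0,0,1]'
python3 s.py 681.6 -8.3 137
```

```text
time: 2.65
tool_pos: [682.2, -14.4, 149.6]
tcp_rot: [-3.131, -0.006, 2.267]
contact_force: [-0.2, 0.2, 0.1]
grip_width: 91.8
2.65 [682.19 -14.38 149.58] [-179.37   -0.34  129.87] [-0.13  0.7   1.13 -0.    1.32 -0.83] [-0.25  0.19  0.06] 91.82344936017542 go cm [-0.06  0.61 -1.26]
```

```bash
python3 -m inch '[0,0.3,-0.3,0,0,0,1,0,0.6,-0.6,0,0,0,1,0,0.6,-0.9,0,0,0,1,0,0.6,-0.9,0,0,0,1,0,0.6,-0.9,0,0,0,1]'
python3 s.py 681.6 -8.3 137
```

```text
time: 3.15
tool_pos: [682.1, -8.3, 140.4]
tcp_rot: [-3.13, -0.006, 2.267]
contact_force: [-0.1, 0.6, -0.9]
grip_width: 92.0
3.15 [682.12  -8.34 140.38] [-179.36   -0.35  129.88] [-0.12  0.71  1.14 -0.    1.31 -0.82] [-0.07  0.63 -0.9 ] 91.97460466800868 go cm [-0.05  0.   -0.34]
```

Good response this time. Next: 3 mm further down, then close.

```bash
python3 -m inch '[0,0,-0.3,0,0,0,1,0,0,-0.3,0,0,0,1,0,0,-0.3,0,0,0,-1,0,0,-0.3,0,0,0,-1,0,0,-0.3,0,0,0,-1]'
python3 -m inch '[0,0,0,0,0,0,-1,0,0,0,0,0,0,-1,0,0,0,0,0,0,-1,0,0,0,0,0,0,-1,0,0,0,0,0,0,-1]'
python3 s.py 681.6 -8.3 137
```

```text
time: 3.65
tool_pos: [682.2, -8.4, 137.5]
tcp_rot: [-3.131, -0.006, 2.267]
contact_force: [-0.4, -0.7, 0.2]
grip_width: 72.1
time: 4.15
tool_pos: [682.2, -8.4, 137.5]
tcp_rot: [-3.131, -0.006, 2.267]
contact_force: [0.1, -0.8, -0.0]
grip_width: 32.5
4.15 [682.18  -8.39 137.48] [-179.37   -0.35  129.87] [-0.12  0.71  1.14 -0.    1.3  -0.82] [ 0.13 -0.82 -0.01] 32.457689573284874 go cm [-0.06  0.01 -0.05]
```

```bash
python3 -m inch '[0,0,0,0,0,0,-1,0,0,0,0,0,0,-1,0,0,0,0,0,0,-1,0,0,0,0,0,0,-1,0,0,0,0,0,0,-1]'
python3 -m inch '[0,0,0.5,0,0,0,-1,0,0,1,0,0,0,-1,0,0,2,0,0,0,-1,0,0,3,0,0,0,-1,0,0,4,0,0,0,-1]'
python3 s.py 430 -350 260
python3 - <<'E'
from h import *
cv2.imwrite("pics/s2.png",bot.capture("scene")[:,:,::-1])
E
```

```text
time: 4.65
tool_pos: [682.2, -8.4, 137.5]
tcp_rot: [-3.131, -0.006, 2.267]
contact_force: [-0.8, 0.4, 1.4]
grip_width: 27.8
time: 5.15
tool_pos: [682.4, -8.4, 178.9]
tcp_rot: [-3.131, -0.005, 2.267]
contact_force: [-0.2, -0.5, -1.4]
grip_width: 27.8
5.15 [682.38  -8.43 178.87] [-179.4    -0.31  129.87] [-0.12  0.68  1.09 -0.    1.39 -0.82] [-0.2  -0.55 -1.4 ] 27.82374237255406 go cm [-25.24 -34.16   8.11]
```

View pics/s2.png

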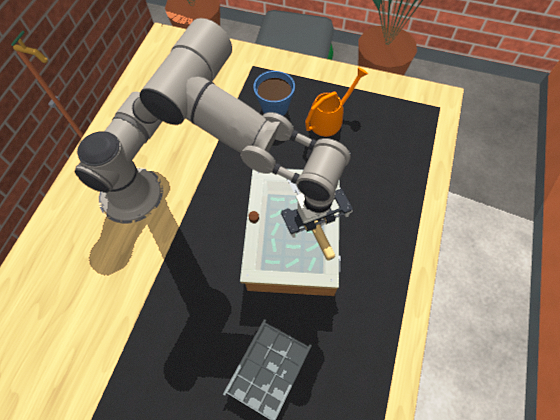

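The handle is gripped: the width is 27.8 mm (expected 28) and the load is about 1.4 N. Carrying it to the free patch with a +50° turn.

```bash
python3 -m inch '[-1,-2,1.5,0,0,3,-1,-2.5,-4,3.5,0,0,6,-1,-4,-6.5,5.5,0,0,9,-1,-5.5,-9,7,0,0,12.5,-1,-7.5,-11.5,8,0,0,16,-1]'
python3 -m inch '[-2,-2.5,0,0,0,3.5,-1,-4,-5,0,0,0,7,-1,-6,-7.5,0,0,0,10.5,-1,-8,-10,0,0,0,14,-1,-10,-12.5,0,0,0,17,-1]'
python3 s.py 430 -350 60
```

```text
time: 5.7
tool_pos: [608.1, -124.5, 262.8]
tcp_rot: [-3.134, -0.0, 2.549]
contact_force: [0.9, -0.6, -1.6]
grip_width: 27.5
time: 6.2
tool_pos: [507.3, -250.4, 263.4]
tcp_rot: [-3.134, 0.0, 2.848]
contact_force: [-0.0, 0.2, -1.4]
grip_width: 27.8
6.2 [ 507.27 -250.41  263.35] [-179.55    0.03  163.18] [-0.59  0.39  1.35 -0.01  1.4  -1.87] [-0.01  0.23 -1.35] 27.799695936637693 go cm [ -7.73  -9.96 -20.34]
```

```bash
python3 -m inch '[-2,-2.5,0,0,0,4,-1,-4,-5,-2,0,0,8,-1,-6,-7.5,-4,0,0,12,-1,-7.7,-10,-6,0,0,16.4,-1,-7.7,-10,-8,0,0,16.4,-1]'
python3 -m inch '[0,0,-2.5,0,0,0,-1,0,0,-5,0,0,0,-1,0,0,-7.5,0,0,0,-1,0,0,-10,0,0,0,-1,0,0,-11,0,0,0,-1]'
python3 s.py 430 -350 7
python3 - <<'E'
from h import *
for n in("scene","top"):cv2.imwrite(f"pics/{n}3.png",bot.capture(n)[:,:,::-1])
E
```

```text
time: 6.7
tool_pos: [428.3, -353.4, 183.2]
tcp_rot: [-3.132, 0.001, 3.133]
contact_force: [0.7, 1.0, -1.6]
grip_width: 27.5
time: 7.2
tool_pos: [427.5, -352.6, 71.4]
tcp_rot: [-3.134, -0.002, 3.133]
contact_force: [-0.5, -0.4, -0.4]
grip_width: 27.9
7.2 [ 427.53 -352.61   71.42] [-179.57   -0.09  179.49] [-0.82  0.56  1.64 -0.01  0.93 -2.38] [-0.54 -0.35 -0.37] 27.891769062693413 go cm [ 0.25  0.26 -6.44]
```

View pics/scene3.png

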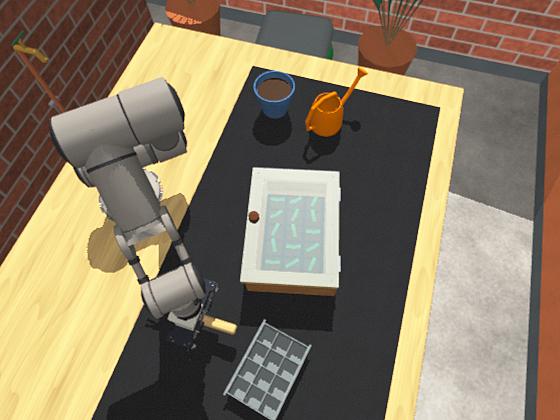

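View pics/top3.png

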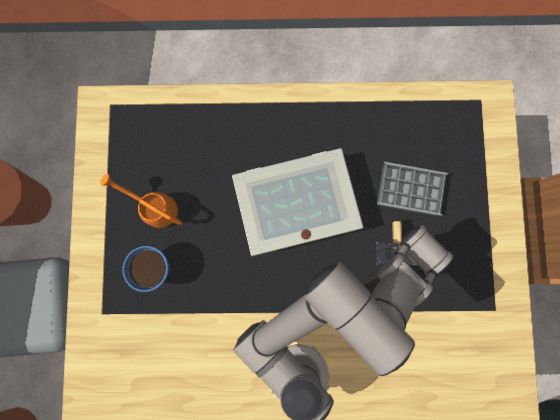

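The weeder hangs level. Its butt is at (397,222) in the top view, clear of the tray corner at (378,205)–(443,214). Lowering gently.

```bash
python3 -m inch '[0,0,-1.5,0,0,0,-1,0,0,-3,0,0,0,-1,0,0,-4,0,0,0,-1,0,0,-5,0,0,0,-1,0,0,-5.2,0,0,0,-1]'
python3 -m inch '[0,0,-0.1,0,0,0,-1,0,0,-0.3,0,0,0,-1,0,0,-0.5,0,0,0,-1,0,0,-0.6,0,0,0,-1,0,0,-0.6,0,0,0,-1]'
python3 s.py 430 -350 7
```

```text
time: 7.8
tool_pos: [427.8, -352.9, 20.0]
tcp_rot: [-3.134, -0.001, 3.133]
contact_force: [-0.2, 0.5, -0.9]
grip_width: 27.7
time: 8.3
tool_pos: [427.8, -352.9, 14.0]
tcp_rot: [-3.134, -0.001, 3.133]
contact_force: [-0.2, -0.2, -0.9]
grip_width: 27.9
8.3 [ 427.82 -352.87   13.99] [-179.56   -0.08  179.5 ] [-0.82  0.65  1.68 -0.01  0.81 -2.38] [-0.23 -0.15 -0.94] 27.870917263535972 go cm [ 0.22  0.29 -0.7 ]
```

```bash
python3 -m inch '[0,0,-0.1,0,0,0,-1,0,0,-0.2,0,0,0,-1,0,0,-0.3,0,0,0,-1,0,0,-0.4,0,0,0,-1,0,0,-0.5,0,0,0,-1]'
python3 -m inch '[0,0,-0.05,0,0,0,-1,0,0,-0.1,0,0,0,-1,0,0,-0.15,0,0,0,-1,0,0,-0.2,0,0,0,-1,0,0,-0.2,0,0,0,-1]'
python3 s.py 430 -350 7
```

```text
time: 8.8
tool_pos: [427.8, -352.8, 8.9]
tcp_rot: [-3.134, -0.001, 3.133]
contact_force: [0.0, 0.5, -1.8]
grip_width: 28.0
time: 9.3
tool_pos: [427.8, -352.8, 7.4]
tcp_rot: [-3.134, -0.001, 3.133]
contact_force: [-1.0, 2.6, 4.7]
grip_width: 27.8
9.3 [ 427.85 -352.85    7.44] [-179.55   -0.07  179.5 ] [-0.82  0.66  1.69 -0.01  0.79 -2.38] [-1.02  2.59  4.69] 27.764817798795573 go cm [ 0.22  0.28 -0.04]
```

Contact with the mat shows +4.7 N at z 7.4, as expected. Opening and going up.

```bash
python3 -m inch '[0,0,0,0,0,0,-0.3,0,0,0,0,0,0,-0.1,0,0,0,0,0,0,0.3,0,0,0,0,0,0,0.6,0,0,0,0,0,0,1]'
python3 -m inch '[0,0,0,0,0,0,1,0,0,0,0,0,0,1,0,0,0,0,0,0,1,0,0,0,0,0,0,1,0,0,0,0,0,0,1]'
python3 -m inch '[0,0,0,0,0,0,1,0,0,0.5,0,0,0,1,0,0,2,0,0,0,1,0,0,4,0,0,0,1,0,0,7,0,0,0,1]'
python3 -m inch '[0,0,4,0,0,0,1,0,0,8,0,0,0,1,0,0,12,0,0,0,1,0,0,16,0,0,0,1,0,0,20,0,0,0,1]'
python3 s.py 430 -24 230
python3 - <<'E'
from h import *
for n in("scene","top"):cv2.imwrite(f"pics/{n}4.png",bot.capture(n)[:,:,::-1])
E
```

```text
time: 9.8
tool_pos: [427.8, -352.9, 7.3]
tcp_rot: [-3.134, -0.001, 3.133]
contact_force: [-1.2, -0.1, -0.1]
grip_width: 59.2
time: 10.3
tool_pos: [427.8, -352.9, 7.4]
tcp_rot: [-3.134, -0.001, 3.133]
contact_force: [0.1, 0.0, -0.1]
grip_width: 91.6
time: 10.8
tool_pos: [427.1, -352.2, 77.2]
tcp_rot: [-3.136, -0.003, 3.133]
contact_force: [0.1, -0.1, -0.1]
grip_width: 92.0
time: 11.3
tool_pos: [426.8, -351.8, 279.5]
tcp_rot: [-3.135, -0.003, 3.133]
contact_force: [1.4, 0.0, -1.0]
grip_width: 92.0
11.3 [ 426.82 -351.8   279.49] [-179.65   -0.17  179.5 ] [-0.82  0.36  1.35 -0.01  1.43 -2.39] [ 1.43  0.01 -0.96] 91.96156949407454 go cm [ 0.32 32.78 -4.95]
```

View pics/scene4.png

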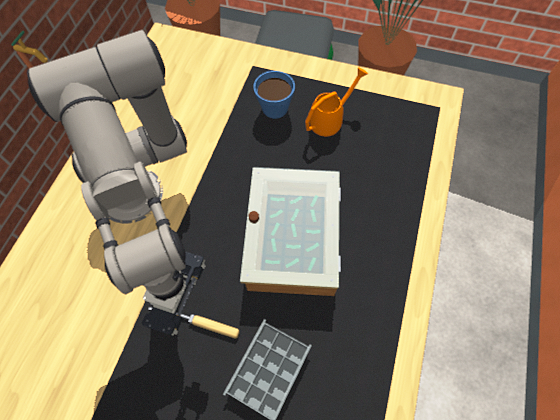

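The weeder lies free, with its handle from (190,318) to (238,332) in the scene view. Now moving to above the knob: yaw +13.9° to bring the jaws parallel to the hinge, then a 20° tilt so that the lifting turn stays within ±20°.

```bash
python3 -m inch '[0.6,4,0,0,0,2,1,1.2,8,0,0,0,4,1,1.8,12,0,0,0,6,1,2.4,16,0,0,0,8,1,3,20,0,0,0,10,1]'
python3 -m inch '[0.4,3,0,0,0,1,1,0.8,6,0,0,0,2,1,1.2,9,0,0,0,3.9,1,1.5,12.3,0,0,0,3.9,1,1.5,12.3,0,0,0,3.9,1]'
python3 s.py 471.5 -29 220
python3 - <<'E'
from h import *
from scipy.spatial.transform import Rotation as Ro
im=bot.capture("top");cv2.imwrite("pics/t5.png",im[:,:,::-1])
o=bot.get_obs();print(Ro.from_euler("xyz",o["tcp_rot"]).as_matrix())
for n in["top"]:
    i=cv2.imread("pics/t5.png");H,S,V=cv2.split(cv2.cvtColor(i,cv2.COLOR_BGR2HSV))
    m=((H>12)&(H<35)&(S>70)&(V>100)).astype(np.uint8)*255
    c=big(m,(365,200,440,300));print(cv2.contourArea(c),[onz(n,p,29) for p in cv2.boxPoints(cv2.minAreaRect(c))])
E
```

```text
time: 11.9
tool_pos: [458.3, -152.0, 283.6]
tcp_rot: [-3.128, 0.005, -2.975]
contact_force: [0.4, 0.2, 0.8]
grip_width: 91.7
time: 12.4
tool_pos: [473.0, -25.9, 283.4]
tcp_rot: [-3.129, 0.004, -2.903]
contact_force: [-0.1, -0.2, 0.1]
grip_width: 91.6
12.4 [472.98 -25.88 283.42] [-179.28    0.26 -166.31] [-0.21  0.2   1.56 -0.01  1.37 -2.02] [-0.1  -0.16  0.11] 91.59458489952773 go cm [-0.15 -0.31 -6.34]
[[-0.97172322 -0.2360087   0.0073404 ]
 [-0.23608578  0.97165185 -0.01249744]
 [-0.00418281 -0.01387702 -0.99989496]]
290.5 [array([ 537.75489765, -333.67241599,   29.        ]), array([ 537.41101476, -366.62678212,   29.        ]), array([ 395.20444471, -360.62959097,   29.        ]), array([ 395.51276372, -328.02790259,   29.        ])]
```

View pics/t5.png

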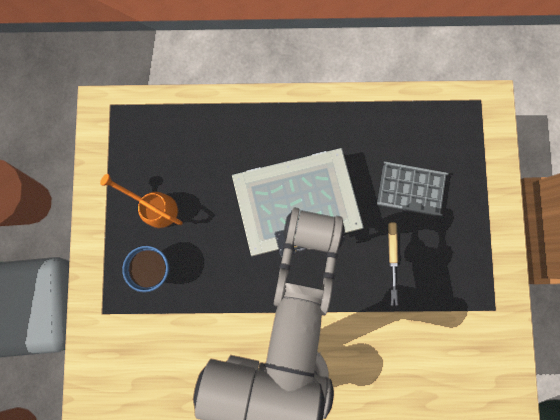

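The weeder lies flat on the mat, from butt (390,223) to tip (395,305), about x 538 to 245. That is clear of the tray and box. Next I work out the tilt and all lid-arc waypoints.

```bash
cat > arc.py <<'E'
from h import *
from scipy.spatial.transform import Rotation as Ro
np.set_printoptions(precision=2,suppress=True)
yaw=0.2345
X=np.array([np.cos(yaw),np.sin(yaw),0]);Y=np.array([-np.sin(yaw),np.cos(yaw),0]);Z=np.array([0,0,1.])
K=np.array([491.8,-24.1,161]);HG=K+266*X-48*Z
def des(th,a=20,up=2,back=0):
    "tool pose for lid at th deg"
    t=np.radians(th-a); z=-(np.sin(t)*X+np.cos(t)*Z)
    R=np.stack([np.cross(Y,z),Y,z],1)
    k=HG+Ro.from_rotvec(Y*np.radians(th)).apply(K+up*Z-HG)
    return k+z*(18.8-back),Ro.from_matrix(R)
def go(p,R):
    o=bot.get_obs();Rc=Ro.from_euler("xyz",o["tcp_rot"])
    return (p-o["tool_pos"])/10, np.degrees((R*Rc.inv()).as_rotvec())
E
python3 - <<'E'
from arc import *
print(HG,des(0)[0],des(40)[0]);print(go(*des(0,back=80)));print(go(*des(0)))
E
```

```text
[750.52  37.71 113.  ] [498.05 -22.61 145.33] [577.33  -3.67 304.62]
(array([-0.16, -0.14, -6.29]), array([  5.39, -19.03,  -0.08]))
(array([  2.5 ,   0.5 , -13.81]), array([  5.39, -19.03,  -0.08]))
```

```bash
python3 -m inch '[0,0,-1,1.4,-4.8,0,1,0,0,-2.5,2.7,-9.5,0,1,-0.1,-0.1,-4,4.1,-14.3,0,1,-0.2,-0.1,-5.3,5.4,-19,0,1,-0.2,-0.1,-6.3,5.4,-19,0,1]'
python3 - <<'E'
from arc import *
print(go(*des(0,back=0)),bot.get_obs()["joint_positions"])
E
```

```text
time: 12.95
tool_pos: [468.6, -29.6, 218.9]
tcp_rot: [3.141, 0.347, -2.909]
contact_force: [-0.9, -0.4, 0.2]
grip_width: 91.8
(array([ 2.94,  0.7 , -7.36]), array([-0.03, -0.13,  0.09])) [-0.36  0.08  1.95  0.26  0.84 -2.31]
```

```bash
python3 -m inch '[0.7,0.2,-1.8,0,0,0,1,1.4,0.3,-3.6,0,0,0,1,2.1,0.5,-5.2,0,0,0,1,2.4,0.6,-6,0,0,0,1,2.4,0.6,-6,0,0,0,1]'
python3 - <<'E'
from arc import *
print(go(*des(0,back=0)),bot.get_obs()["joint_positions"])
cv2.imwrite("pics/s6.png",cv2.resize(bot.capture("scene")[130:310,180:420,::-1],None,fx=3,fy=3))
E
```

```text
time: 13.45
tool_pos: [492.7, -23.7, 157.9]
tcp_rot: [3.139, 0.344, -2.909]
contact_force: [-0.3, 0.2, 0.5]
grip_width: 92.1
(array([ 0.54,  0.11, -1.26]), array([-0.05, -0.29,  0.07])) [-0.32  0.21  1.99  0.29  0.67 -2.33]
```

View pics/s6.png

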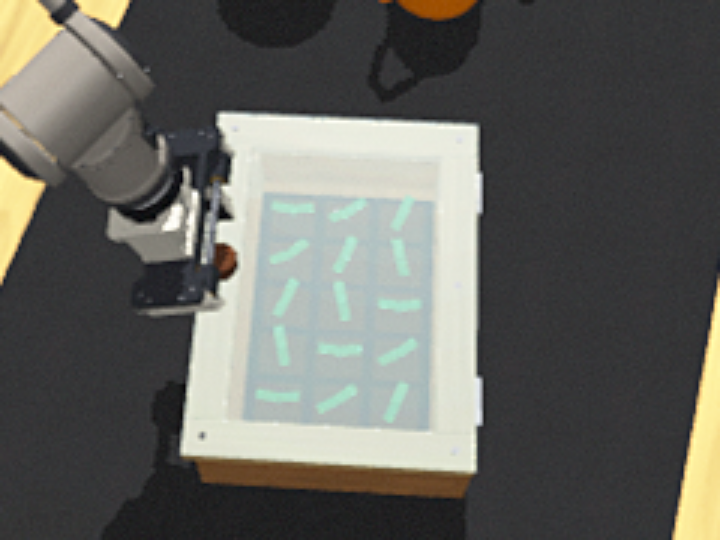

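The knob, at (225,262) in the crop, sits between the fingers. Going down the rest and closing.

```bash
python3 -m inch '[0.3,0.1,-0.6,0,0,0,1,0.5,0.1,-1.2,0,0,0,1,0.5,0.1,-1.2,0,0,0,1,0.5,0.1,-1.2,0,0,0,0.3,0.5,0.1,-1.2,0,0,0,0]'
python3 -m inch '[0,0,0,0,0,0,-0.2,0,0,0,0,0,0,-0.4,0,0,0,0,0,0,-1,0,0,0,0,0,0,-1,0,0,0,0,0,0,-1]'
python3 -m inch '[0,0,0,0,0,0,-1,0,0,0,0,0,0,-1,0,0,0,0,0,0,-1,0,0,0,0,0,0,-1,0,0,0,0,0,0,-1]'
python3 - <<'E'
from arc import *
print(go(*des(0,back=0)))
print(bot.get_obs()["contact_force"])
E
```

```text
time: 14.0
tool_pos: [497.9, -22.8, 146.9]
tcp_rot: [3.14, 0.346, -2.909]
contact_force: [0.8, 0.2, -0.2]
grip_width: 80.0
time: 14.5
tool_pos: [497.9, -22.8, 146.9]
tcp_rot: [3.14, 0.346, -2.909]
contact_force: [-0.9, 0.1, -0.1]
grip_width: 40.8
time: 15.0
tool_pos: [498.6, -25.1, 147.1]
tcp_rot: [-3.139, 0.347, -2.909]
contact_force: [-0.4, -11.8, -2.1]
grip_width: 33.2
(array([-0.05,  0.25, -0.18]), array([ 0.19, -0.09,  0.15]))
[ -0.42 -11.8   -2.07]
```

Gripped at 33.2 mm. The jaws centred on the knob and moved the tool 2.3 mm in y. Re-basing on the measured pose takes that side load off.

```bash
python3 -m inch '[0,0,0,0,0,0,-1,0,0,0,0,0,0,-1,0,0,0,0,0,0,-1,0,0,0,0,0,0,-1,0,0,0,0,0,0,-1]'
cat > nxt.py <<'E'
# from the measured grasp: rows (cm, deg) that turn the tool about the hinge by given degrees
from arc import *
import sys
o=bot.get_obs();P=o["tool_pos"];R=Ro.from_euler("xyz",o["tcp_rot"])
for d in map(float,sys.argv[1:]):
    r=Ro.from_rotvec(Y*np.radians(d));print(d,(r.apply(P-HG)+HG-P)/10,Y*d)
zt=R.as_matrix()[:,2];g=P-18.8*zt-HG;print("angle est by pos",np.degrees(np.arctan2(g[2],-g@X)-np.arctan2(g0:=50,266)),"tilt",np.degrees(np.arctan2(-zt@X,-zt[2])),"radius",np.hypot(g@X,g[2]),"side",g@Y,"F",o["contact_force"],o["moment"],o["grip_width"])
E
python3 nxt.py 1 2.5 4 6 8
```

```text
time: 15.5
tool_pos: [498.5, -25.2, 147.0]
tcp_rot: [-3.138, 0.347, -2.909]
contact_force: [0.9, -4.1, -3.3]
grip_width: 33.4
1.0 [0.06 0.01 0.45] [-0.23  0.97  0.  ]
2.5 [0.17 0.04 1.13] [-0.58  2.43  0.  ]
4.0 [0.29 0.07 1.8 ] [-0.93  3.89  0.  ]
6.0 [0.48 0.12 2.7 ] [-1.39  5.84  0.  ]
8.0 [0.71 0.17 3.58] [-1.86  7.78  0.  ]
angle est by pos 0.342726174315529 tilt -19.854114067510434 radius 271.054365666234 side -2.54732370102739 F [ 0.86 -4.05 -3.32] [-0.47  0.31 -0.34] 33.41742211096977
```

```bash
python3 -m inch '[0.06,0.01,0.45,-0.23,0.97,0,-1,0.17,0.04,1.13,-0.58,2.43,0,-1,0.29,0.07,1.8,-0.93,3.89,0,-1,0.29,0.07,1.8,-0.93,3.89,0,-1,0.29,0.07,1.8,-0.93,3.89,0,-1]'
python3 nxt.py 2 4 6 8 9
```

```text
time: 16.0
tool_pos: [501.3, -24.5, 164.7]
tcp_rot: [-3.138, 0.277, -2.908]
contact_force: [0.9, -2.4, -3.2]
grip_width: 33.2
2.0 [0.19 0.05 0.89] [-0.46  1.95  0.  ]
4.0 [0.41 0.1  1.78] [-0.93  3.89  0.  ]
6.0 [0.66 0.16 2.66] [-1.39  5.84  0.  ]
8.0 [0.94 0.23 3.52] [-1.86  7.78  0.  ]
9.0 [1.09 0.26 3.95] [-2.09  8.75  0.  ]
angle est by pos 4.266714642002575 tilt -15.880504697004335 radius 271.09042412669754 side -2.5578790368049553 F [ 0.95 -2.4  -3.18] [-0.46  0.17 -0.27] 33.2038038694599
```

The lid is rising on its arc with about a 3.2 N load, which is right for this lid. Continuing.

```bash
python3 -m inch '[0.19,0.05,0.89,-0.46,1.95,0,-1,0.41,0.1,1.78,-0.93,3.89,0,-1,0.66,0.16,2.66,-1.39,5.84,0,-1,0.94,0.23,3.52,-1.86,7.78,0,-1,1.09,0.26,3.95,-2.09,8.75,0,-1]'
python3 nxt.py 2 4 6 8 9
python3 - <<'E'
from arc import *
cv2.imwrite("pics/s7.png",bot.capture("scene")[:,:,::-1])
E
```

```text
time: 16.5
tool_pos: [512.1, -21.9, 204.2]
tcp_rot: [-3.138, 0.119, -2.908]
contact_force: [-1.3, -3.1, -2.3]
grip_width: 33.3
2.0 [0.32 0.08 0.85] [-0.46  1.95  0.  ]
4.0 [0.68 0.16 1.69] [-0.93  3.89  0.  ]
6.0 [1.06 0.25 2.52] [-1.39  5.84  0.  ]
8.0 [1.47 0.35 3.33] [-1.86  7.78  0.  ]
9.0 [1.68 0.4  3.73] [-2.09  8.75  0.  ]
angle est by pos 13.253572998519482 tilt -6.811528089876646 radius 271.2081111223695 side -2.5497014658571615 F [-1.32 -3.13 -2.25] [-0.47  0.21 -0.2 ] 33.283055899178606
```

View pics/s7.png

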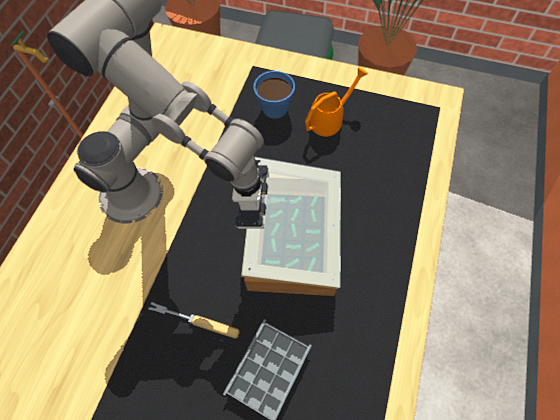

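The lid is following the gripper at (252,200), and the weeder lies clear at (150–238, 305–330).

```bash
python3 -m inch '[0.32,0.08,0.85,-0.46,1.95,0,-1,0.68,0.16,1.69,-0.93,3.89,0,-1,1.06,0.25,2.52,-1.39,5.84,0,-1,1.47,0.35,3.33,-1.86,7.78,0,-1,1.68,0.4,3.73,-2.09,8.75,0,-1]'
python3 nxt.py 2 4 6 8 9
```

```text
time: 17.05
tool_pos: [528.9, -18.0, 241.7]
tcp_rot: [-3.138, -0.04, -2.907]
contact_force: [-1.9, -3.3, -1.0]
grip_width: 33.0
2.0 [0.45 0.11 0.79] [-0.46  1.95  0.  ]
4.0 [0.93 0.22 1.56] [-0.93  3.89  0.  ]
6.0 [1.43 0.34 2.32] [-1.39  5.84  0.  ]
8.0 [1.96 0.47 3.06] [-1.86  7.78  0.  ]
9.0 [2.23 0.53 3.42] [-2.09  8.75  0.  ]
angle est by pos 22.27020327143135 tilt 2.293493322420886 radius 271.336590067625 side -2.5773308846708995 F [-1.91 -3.35 -1.  ] [-0.49  0.26 -0.27] 33.03269970999995
```

```bash
python3 -m inch '[0.45,0.11,0.79,-0.46,1.95,0,-1,0.93,0.22,1.56,-0.93,3.89,0,-1,1.43,0.34,2.32,-1.39,5.84,0,-1,1.96,0.47,3.06,-1.86,7.78,0,-1,2.23,0.53,3.42,-2.09,8.75,0,-1]'
python3 nxt.py 2 4 6 8 8.5
```

```text
time: 17.55
tool_pos: [550.9, -12.7, 275.8]
tcp_rot: [-3.139, -0.199, -2.907]
contact_force: [-4.3, -2.8, 1.9]
grip_width: 33.1
2.0 [0.56 0.13 0.71] [-0.46  1.95  0.  ]
4.0 [1.15 0.28 1.4 ] [-0.93  3.89  0.  ]
6.0 [1.76 0.42 2.06] [-1.39  5.84  0.  ]
8.0 [2.4  0.57 2.71] [-1.86  7.78  0.  ]
8.5 [2.56 0.61 2.86] [-1.98  8.27  0.  ]
angle est by pos 31.225242314716454 tilt 11.401928190488384 radius 271.51859596286005 side -2.5809830452903575 F [-4.33 -2.81  1.94] [-0.43  0.49 -0.13] 33.13188274380752
```

```bash
python3 -m inch '[0.56,0.13,0.71,-0.46,1.95,0,-1,1.15,0.28,1.4,-0.93,3.89,0,-1,1.76,0.42,2.06,-1.39,5.84,0,-1,2.4,0.57,2.71,-1.86,7.78,0,-1,2.7,0.65,3,-2.09,8.75,0,-1]'
python3 nxt.py 0.2 0.5
python3 - <<'E'
from arc import *
for n in("scene","top"):cv2.imwrite(f"pics/{n}8.png",bot.capture(n)[:,:,::-1])
E
```

```text
time: 18.05
tool_pos: [577.7, -6.3, 306.0]
tcp_rot: [-3.14, -0.358, -2.906]
contact_force: [-5.1, -2.8, 3.3]
grip_width: 33.5
0.2 [0.07 0.02 0.06] [-0.05  0.19  0.  ]
0.5 [0.16 0.04 0.15] [-0.12  0.49  0.  ]
angle est by pos 40.153008992013916 tilt 20.51190141357404 radius 271.75058976597165 side -2.595048508839793 F [-5.08 -2.82  3.35] [-0.49  0.5  -0.08] 33.52446786769826
```

View pics/scene8.png

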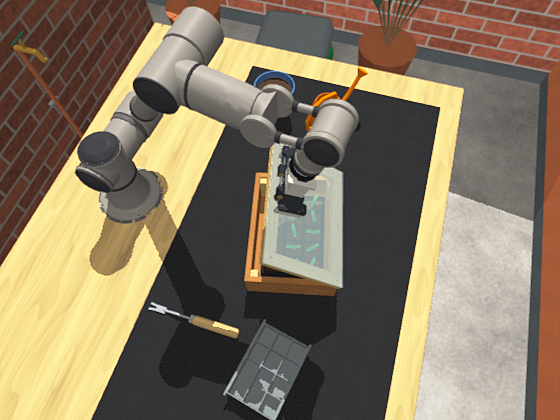

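View pics/top8.png

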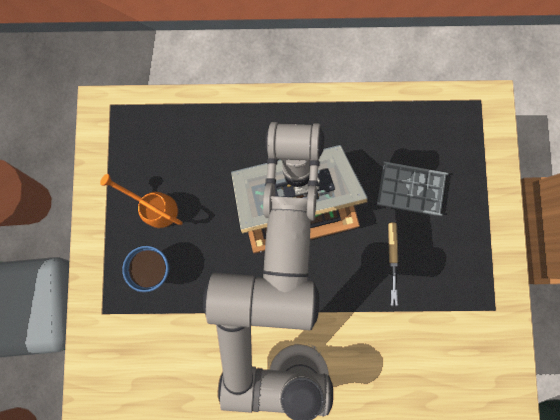

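The lid is up; position says about 39.8°. As an independent check, I'll find the lid's front corners in both views.

Run:
```python
import cv2,numpy as np
a=cv2.imread("pics/scene8.png");b=cv2.imread("pics/top8.png")
A=cv2.resize(a[140:300,240:360],None,fx=5,fy=5,interpolation=cv2.INTER_CUBIC)[:600]
A=cv2.resize(a[170:300,240:360],None,fx=4.5,fy=4.5,interpolation=cv2.INTER_CUBIC)
B=cv2.resize(b[140:260,225:375],None,fx=5,fy=5,interpolation=cv2.INTER_CUBIC)
cv2.imwrite("pics/zA.png",A);cv2.imwrite("pics/zB.png",B)
```

```text
(no output)
```

View pics/zA.png

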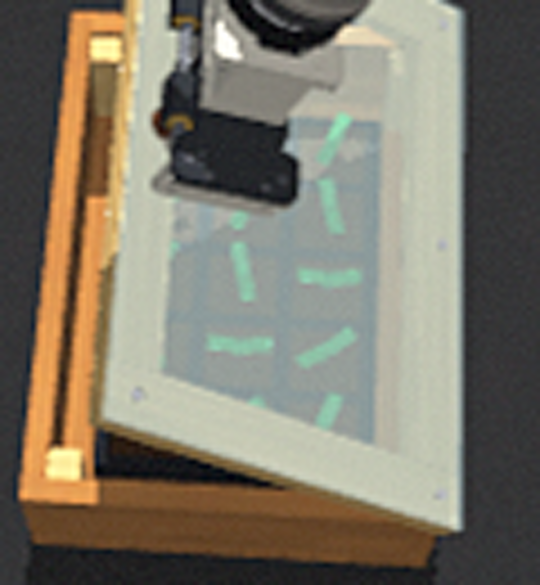

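View pics/zB.png

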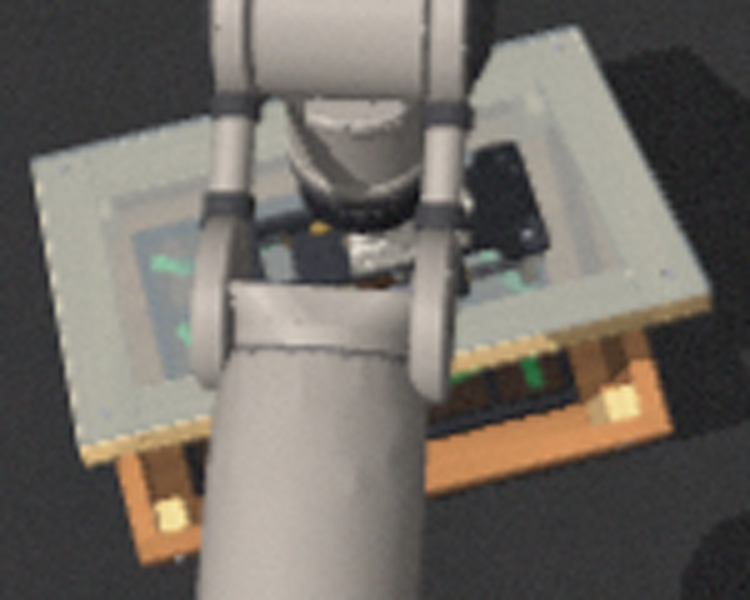

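The top front-right corner of the lid is at (103,418) in the scene crop and (709,292) in the top crop. The rear-right corner is at (461,528) and (575,28).

```bash
python3 - <<'E'
from arc import *
f,e1=tri((225+709/5-.4,140+292/5-.4),(240+103/4.5-.4,170+418/4.5-.4))
r,e2=tri((225+575/5-.4,140+28/5-.4),(240+461/4.5-.4,170+528/4.5-.4))
d=f-r;print(f,e1,r,e2,np.linalg.norm(d),np.degrees(np.arctan2(d[2],-d@X)))
g=f-HG;print("from hinge",np.degrees(np.arctan2(g[2],-g@X)-np.arctan2(20,290)),np.hypot(g@X,g[2]),np.hypot(290,20))
E
python3 nxt.py .2 .5
```

```text
[ 589.6  -203.73  306.74] 0.9279218199878148 [ 807.82 -150.67  123.82] 2.180810302110416 289.6434235117433 39.163759300121185
from hinge 38.395924973800255 287.6481673657637 290.68883707497264
0.2 [0.07 0.02 0.06] [-0.05  0.19  0.  ]
0.5 [0.16 0.04 0.15] [-0.12  0.49  0.  ]
angle est by pos 40.12596807904591 tilt 20.493563828587668 radius 271.7536033098856 side -2.5770613676003813 F [-5.69 -2.36  3.8 ] [-0.47  0.57 -0.16] 32.997096509004784
```

Vision gives 38.4–39.2° (about ±1°), position 39.8° and tilt 40.35°. I'll nudge it +0.3°, which also relaxes the small radial load, and then watch it hold.

```bash
python3 -m inch '[0.05,0.01,0.05,-0.03,0.15,0,-1,0.1,0.02,0.09,-0.07,0.29,0,-1,0.1,0.02,0.09,-0.07,0.29,0,-1,0.1,0.02,0.09,-0.07,0.29,0,-1,0.1,0.02,0.09,-0.07,0.29,0,-1]'
python3 nxt.py
python3 -m inch '[0,0,0,0,0,0,-1,0,0,0,0,0,0,-1,0,0,0,0,0,0,-1,0,0,0,0,0,0,-1,0,0,0,0,0,0,-1]'
python3 nxt.py
python3 - <<'E'
from arc import *
i=bot.capture("top")[:,:,::-1];cv2.imwrite("pics/t9.png",i)
d=cv2.absdiff(i,cv2.imread("pics/top0.png")).max(2)
for n,(x0,y0,x1,y1) in dict(can=(98,170,185,230),pot=(118,243,172,295),tray=(375,158,452,218)).items(): print(n,(d[y0:y1,x0:x1]>60).sum())
E
```

```text
time: 18.65
tool_pos: [578.5, -6.1, 306.8]
tcp_rot: [-3.14, -0.363, -2.906]
contact_force: [-3.4, -0.7, 1.8]
grip_width: 33.0
angle est by pos 40.406281094516515 tilt 20.790148442082526 radius 271.7754385558375 side -2.604861747411692 F [-3.44 -0.67  1.75] [-0.28  0.21 -0.18] 32.99096172717696
time: 19.15
tool_pos: [578.4, -6.1, 306.8]
tcp_rot: [-3.14, -0.363, -2.905]
contact_force: [-4.5, -1.8, 1.7]
grip_width: 33.3
angle est by pos 40.402681029835136 tilt 20.79359181860527 radius 271.7942919168298 side -2.586808798049924 F [-4.5  -1.8   1.68] [-0.31  0.15 -0.11] 33.26713753728465
can 0
pot 0
tray 459
```

View pics/t9.png

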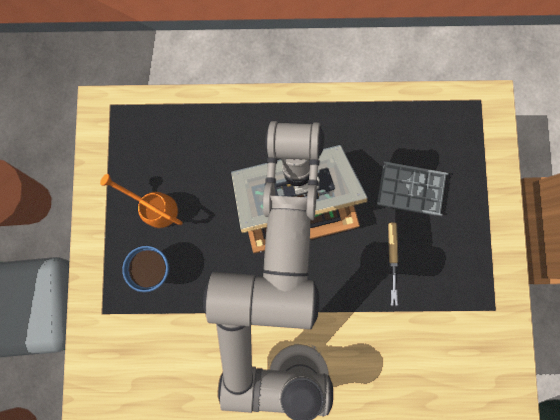

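The can and pot are unchanged. The tray's outline is in the same place; only the arm's shadow differs there. The weeder lies clear and the lid holds steady, so I'm handing in.

Run:
```python
from plant import bot
print(bot.close_job()); print(bot.get_obs()["grip_width"])
```

```text
the job is handed in; nothing more can be done
None
the job is handed in; nothing more can be done
```

I moved the weeder from the lid to the rubber mat first. Then I gripped the knob, raised the lid along its hinge arc to about 40°, and handed the job in still holding it there, at about 19 s.

- **Weeder:** it touched the mat at about 5 N and lies at about x 245–540, y -350. It is clear of the box and tray in the pictures.
- **Lid angle:** the estimates did not fully agree.
  - Arm position gives 40.1° and tool tilt 40.6°, both at the end.
  - My two-camera estimate from the lid corners, good to about ±1°, read 38.4–39.2° just before a final +0.3° nudge. I did not repeat it after the nudge.
- **Hold:** the pose was steady over the last 0.5 s before hand-in, with the grip at 33 mm on the knob and under 6 N on the tool.
- **Can, pot and tray:** the can and pot showed no change between the first and last top views. The tray did differ in brightness. I put that down to the arm's shadow, because its outline looks to be in the same place.

One move went slightly wrong: on the way down to the weeder the arm ended about 6 mm off in y and 8 mm too low. It touched nothing, and I corrected it before gripping.

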